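Tip the returned carabiners into the wash bin

ROBOT

A 6-joint arm with a two-finger parallel gripper is mounted at the origin on the work surface. World frame = base frame: x ahead of the robot, y to its left, z up, the work surface at z = 0. Lengths are in mm, angles in rad, forces in N, time in s.
With the tool pointing down it reaches from about 275 to 850 mm from the base axis. Payload 19 kg.
Tool frame: the origin (TCP) lies at the very end of the fingers, on their centre line; the grasp point (between the pads) lies 19 mm behind it (robot.grip_point_offset is the distance from the TCP to the grasp point, in mm); z points along the fingers, y is the line along which they close (so a half turn about z gives the same grasp; the last joint's range is limited). The gripper opens to 85 mm and grips with 20 to 120 N. Pads are 22 mm wide; open, the fingers measure 114 mm over their backs; the gripper's body (76 mm by 85 mm) begins 54 mm behind the grasp point. The pads swing forward as they close: fully open they stand 13 mm farther back than shut.
Start: joints at [-1.286, 0.15, 1.437, -0, 1.554, -0.134], TCP at [233.803, -525.287, 231.267] pointing down, gripper open.
Joint ranges: [-2.8, 2.8], [-0.68, 2.1], [0.12, 2.68], [-1.39, 4.53], [0.16, 2.79], [-2.81, 2.81]. Speed limits (rad/s): [1.89, 1.89, 2.22, 3.01, 3.01, 3.01].

INTERFACE

Orientations are given as [roll, pitch, yaw] about the fixed x, y, z axes, in that order (R = Rz(yaw) Ry(pitch) Rx(roll)).
In Python, from cell import monitor, eyes, robot gives the robot as it stands.
- The arm moves only by the shell command python3 -m handwheel 'ROWS' [FORCE]. ROWS is JSON, a list of rows, each a list of 7 numbers: the shift along the tool's x, y, z in m, then the turn, a rotation vector about the tool's x, y, z in rad, then the opening, from -1 (shut) to 1 (fully open). In form: [[dx, dy, dz, wx, wy, wz, fingers], ...]. A call has 1 to 8 rows; each row is the pose to reach, as a shift and turn from the pose commanded when the call began, along the tool's axes at that moment; what a row does not reach only later rows make up. A row lasts 1/12 s, in which the tool goes at most 41.7 mm and 7.16 degrees, less where a joint would pass 70% of its speed; a pose out of reach is approached as far as the arm can. A call with a gripper value outside its range is refused whole. The fingers move at their own pace and stop on an object; FORCE is the grip in N (left out, the last holds). Time passes only in rows, so rows that repeat a pose let the fingers close. It gives the time, the measured TCP pose, the force, the opening and the grip force at its end, in the units of the state.
- monitor.state(): the state, without advancing time (a new reading comes with each control period).
- eyes.capture(name): name is "scene" or "top" or "wrist"; returns (picture, depth): 384x512x3 uint8, red, green, blue; 384x512 float32, mm along the optical axis (not along the pixel's ray), 0 where there is no reading.
- eyes.get_calibration(name): a dict with "K" (3x3 intrinsics, pixels), "world_from_camera" (4x4, takes a point from camera to world coordinates); the wrist camera has in their place "T_tool_cam" (4x4, takes a point from camera to tool coordinates, whose origin is the TCP and whose axes are the flange's). Camera axes: x right, y down, z forward; pixel columns grow to the right and rows downward; lengths in mm; the calibration is good to about 2 mm. A picture is of the moment at which its call begins: read the wrist's pose just before it. get_calibration takes no time and is no camera call.
- robot.close_job(): hands the job in; it is judged then, once.
The state is a dict: "clock": time; "joints": joint angles; "qvel": joint speeds; "joint_efforts": joint torques, N m; "position": TCP position; "orientation": TCP orientation; "wrist_force": force on the tool from outside, world axes, zero at the start; "wrist_torque": the same for the moment, N m; "grip_width": opening from 0.0 (shut) to 1.0 (fully open); "gripper_force": force on a finger pad.
Only numpy, scipy, OpenCV 4.12 (cv2) and the standard library are available. Lean on these libraries where they do the work, as an engineer would, in place of code of your own. Each camera call takes 0.05 s, during which the arm holds its last target. There are 200 camera calls.

TASK

Load every loose gold carabiner lying on the bench onto the aluminium tray, lift the tray by its black grip with all of them aboard, and tip it over the blue wash bin so that they all slide in (do not put them into the bin by hand). Set the empty tray back flat and square on its green mat, let go, and then press the desk bell's red plunger fully down to call the inspector and let it come up again. Leave the other gear on the bench where it is.

Things in the scene. Friction and masses are not known exactly. Their poses are not given: they have to be found in the camera images.
- carabiner1: Gold oval carabiner with a dark sleeve on one long side; some are absent (None). Closed loop of 14 mm round bar, 92 mm long (its x), 50 mm wide (its y), 14 mm thick, long sides straight and parallel for 56 mm; 90 g (60 to 120 g). Origin: centre of the loop on its underside; starts lying flat on the bench, z up.
- carabiner2: Gold oval carabiner with a dark sleeve on one long side; some are absent (None). Closed loop of 14 mm round bar, 92 mm long (its x), 50 mm wide (its y), 14 mm thick, long sides straight and parallel for 56 mm; 90 g (60 to 120 g). Origin: centre of the loop on its underside; starts lying flat on the bench, z up.
- carabiner3: Gold oval carabiner with a dark sleeve on one long side; some are absent (None). Closed loop of 14 mm round bar, 92 mm long (its x), 50 mm wide (its y), 14 mm thick, long sides straight and parallel for 56 mm; 90 g (60 to 120 g). Origin: centre of the loop on its underside; starts lying flat on the bench, z up.
- carabiner4: Gold oval carabiner with a dark sleeve on one long side; some are absent (None). Closed loop of 14 mm round bar, 92 mm long (its x), 50 mm wide (its y), 14 mm thick, long sides straight and parallel for 56 mm; 90 g (60 to 120 g). Origin: centre of the loop on its underside; starts lying flat on the bench, z up.
- tray: Aluminium tray, 0.32 kg: 140 mm deep (its x), 248 mm wide (its y), floor 4 mm thick, 240 mm clear between the side walls (top at z 22 mm). The -x edge (x = -70 mm) is open, no lip; a 32 mm high back wall at +x carries the black grip. Origin: centre of its underside, z up. Starts on the mat, open edge towards the robot. Carabiners start to slide on it at 23 to 32 degrees of tilt.
- tray_grip (a point): Middle of the tray's upright black grip bar, where to pinch it across its 12 mm (tray x) from above, firmly (about 60 N). The bar is 100 mm long (tray y) and spans z 31 to 76 mm in the tray's frame; this point lies at x 66, y 0, z 57 mm there.
- mat: Green mat fixed to the bench, the tray's place: 170 mm (x) by 270 mm (y), 4 mm thick. Origin: centre of its underside; its x points away from the robot, z up.
- bin: Blue open wash bin, fixed to the bench: outside 220 mm (x) by 300 mm (y), 80 mm high, walls and floor 5 mm. Origin: centre of its underside; its x points away from the robot, roughly along the line from the robot's base, z up.
- bell_top (a point): Centre of the top face of the red plunger head of the steel desk bell (fixed; bell 96 mm across). The head is a disc 32 mm across, its top 73 mm above the bench at rest.
- bell_plunger (a joint): Travel of the bell plunger in m: 0 at rest (up), 0.010 pressed down on its stop. A spring returns it; it starts to move at about 2 N and reaches the stop at about 6 N.
- rescue_hook: Bystander: dark grey steel rescue hook, 110 mm long (x), 50 mm wide, 14 mm thick, lying among the carabiners. Origin: on its underside near its middle.
- locking_snap: Bystander: red steel locking snap, 112 mm long (x), 50 mm wide, 16 mm thick, lying among the carabiners. Origin: on its underside near its middle.
- rigging_plate: Bystander: aluminium rigging plate with four holes, 90 by 140 by 10 mm, flat on the bench. Origin: centre of its underside.
- oil_bottle: Bystander: white bottle, 56 mm across, 100 mm tall, standing. Origin: centre of its underside.
Mind the look-alikes: they are no part of the job. What is shaped like the carabiner1 but turquoise is not meant.

How it is judged:
By the outcome, as a careful person would: the job done as asked, in the order asked, and still so for the second after the job is handed in, with the robot touching nothing.
Of carabiner1, carabiner2, carabiner3, carabiner4 only 2 to 4 are there at a start; the rules pass over those that are not, and their reading is None.
At some moment in a run one of carabiner1, carabiner2, carabiner3, carabiner4 may be knocked a few centimetres aside while the robot is not near it.
It also fails if it takes over 210 s, if anything falls off the work surface, if the arm or the gripper's body presses on something with over 40 N, if the wrist force passes 120 N, or if a joint passes its speed limit or range.

## Working session

There is one attempt and no reset: what is moved stays moved. The work goes in short steps, Python scripts to look and compute and a shell command to move; the robot and the scene stay as the last step left them, time stands still between calls to the robot, and variables do not carry over. Pictures are saved under pics/ and viewed, at most 17 in all, crops included, and the job is handed in when it is done.

```bash
ls; mkdir -p pics; python3 - <<'E'
from cell import monitor, eyes, robot
import cv2,numpy as np
print(monitor.state())
for n in("top","scene"):
    p,d=eyes.capture(n); cv2.imwrite(f"pics/{n}0.png",p[:,:,::-1]); np.savez(f"{n}0.npz",p=p,d=d)
    print(n,eyes.get_calibration(n))
print(eyes.get_calibration("wrist"))
E
```

```text
pics
{'clock': 0.0, 'joints': array([-1.28599021e+00,  1.50977088e-01,  1.43798274e+00,  9.18895818e-07,
        1.55380012e+00, -1.34010249e-01]), 'qvel': array([-1.96697451e-03, -1.78464538e-03,  3.26717478e-04, -1.35101741e-04,
       -3.59292985e-04,  9.93601323e-05]), 'joint_efforts': array([ 1.85535348e-03, -7.13057613e+01, -5.70871317e+01, -1.02271763e-04,
        9.02185973e-03,  5.52888423e-06]), 'position': array([ 233.75243378, -525.09151564,  230.70457545]), 'orientation': array([-3.14043595e+00, -1.56871326e-04,  4.18816257e-01]), 'wrist_force': array([-0.4385802 ,  0.44974058,  0.11563869]), 'wrist_torque': array([ 0.01298876, -0.05476416, -0.04145174]), 'gripper_force': 0.0, 'grip_width': 0.9983819462283132}
top {'K': array([[362.97448562,   0.        , 261.24674608],
       [  0.        , 362.97448562, 197.56120824],
       [  0.        ,   0.        ,   1.        ]]), 'world_from_camera': array([[ 4.48150892e-03, -9.95422558e-01,  9.54664666e-02,
         4.76262871e+02],
       [-9.99701592e-01, -2.16723461e-03,  2.43316576e-02,
        -2.92653492e+01],
       [-2.
[... 507 characters left out ...]
31359e+02],
       [-5.08105369e-03, -7.81987183e-01, -6.23273799e-01,
         8.17391879e+02],
       [ 0.00000000e+00,  0.00000000e+00,  0.00000000e+00,
         1.00000000e+00]])}
{'K': array([[340.14623989,   0.        , 254.57568158],
       [  0.        , 340.14623989, 188.4433362 ],
       [  0.        ,   0.        ,   1.        ]]), 'T_tool_cam': array([[ 5.73656383e-04, -9.47624745e-01, -3.19385367e-01,
         8.24784147e+01],
       [ 9.99999537e-01,  7.90259500e-04, -5.48595390e-04,
        -4.28251873e-01],
       [ 7.72259887e-04, -3.19384905e-01,  9.47624760e-01,
        -1.43834712e+02],
       [ 0.00000000e+00,  0.00000000e+00,  0.00000000e+00,
         1.00000000e+00]])}
```

View pics/top0.png

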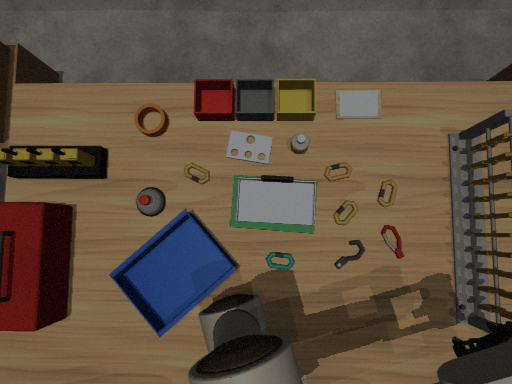

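View pics/scene0.png

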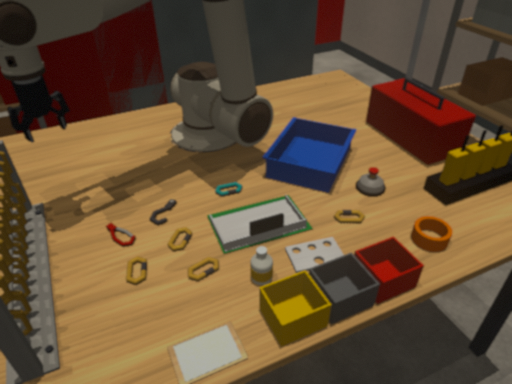

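The top view shows four gold loops, at about (197,174), (338,172), (387,193) and (345,212). Things that could be mistaken for them:
- turquoise loop (280,261)
- grey hook (350,254)
- red snap (393,241)
- orange ring (151,120)
- yellow tray (296,100)
- yellow pieces at (45,157)
- gold gear hanging on the rack at (490,200)

The tray is on its mat at (276,204) with its grip at (277,179). The bin is at (175,271) and the bell at (145,200).

```bash
cat > h.py <<'E'
import cv2,numpy as np
from cell import monitor, eyes, robot
from scipy.spatial.transform import Rotation as R
def ray(n,uv,z,T=None):
    c=eyes.get_calibration(n); M=c.get("world_from_camera") if T is None else T
    uv=np.atleast_2d(uv).astype(float); K=c["K"]
    d=np.c_[(uv[:,0]-K[0,2])/K[0,0],(uv[:,1]-K[1,2])/K[1,1],np.ones(len(uv))]@M[:3,:3].T
    o=M[:3,3]; return o+d*((z-o[2])/d[:,2])[:,None]
def tool():
    s=monitor.state(); T=np.eye(4); T[:3,:3]=R.from_euler('xyz',s["orientation"]).as_matrix(); T[:3,3]=s["position"]; return T
def wristT(): return tool()@eyes.get_calibration("wrist")["T_tool_cam"]
def hsv(p): return cv2.cvtColor(p,cv2.COLOR_RGB2HSV)
def blobs(n,p,lo,hi,z,amin=60,T=None,close=5):
    m=cv2.inRange(hsv(p),lo,hi); m=cv2.morphologyEx(m,cv2.MORPH_CLOSE,np.ones((close,close),np.uint8))
    out=[]
    for c in cv2.findContours(m,cv2.RETR_EXTERNAL,cv2.CHAIN_APPROX_NONE)[0]:
        if cv2.contourArea(c)<amin: continue
        w=ray(n,c[:,0],z,T)[:,:2].astype(np.float32)
        (cx,cy),(a,b),t=cv2.minAreaRect(w)
        if a<b: a,b,t=b,a,t+90
        out.append((c[:,0].mean(0).round(),np.round([cx,cy],1),round(a,1),round(b,1),round((t+90)%180-90,1)))
    return out
def step(xyz,rpy_or_R,T=None):
    "shift (m) and rotvec in the current tool frame to reach a world pose"
    T=tool() if T is None else T
    Rg=rpy_or_R if np.ndim(rpy_or_R)==2 else R.from_euler('xyz',rpy_or_R).as_matrix()
    return np.round((T[:3,:3].T@(np.array(xyz)-T[:3,3]))/1000,4),np.round(R.from_matrix(T[:3,:3].T@Rg).as_rotvec(),4)
E
python3 - <<'E'
from h import *
p=np.load("top0.npz")["p"]
H=hsv(p)
for q in [(197,166),(338,164),(145,200),(175,271),(234,190),(302,143)]: print(q,p[q[1],q[0]],H[q[1],q[0]])
S=lambda *a:[print(*x) for x in blobs(*a)]
print("gold");S("top",p,(18,110,70),(32,255,255),7)
print("blue");S("top",p,(105,120,40),(125,255,255),80,500)
print("green");S("top",p,(45,80,30),(85,255,255),4,200)
print("red");S("top",p,(0,160,70),(8,255,255),73,30)
print("turq");S("top",p,(80,110,40),(100,255,255),7)
crop=cv2.resize(p[130:270,180:420],None,fx=3.3,fy=3.3,interpolation=cv2.INTER_CUBIC)
cv2.imwrite("pics/crop.png",np.clip(crop[:,:,::-1]*1.6,0,255))
E
```

```text
(197, 166) [106  83  44] [ 19 149 106]
(338, 164) [48 40 35] [12 69 48]
(145, 200) [126  42  38] [  1 178 126]
(175, 271) [ 39  65 120] [110 172 120]
(234, 190) [48 98 57] [ 65 130  98]
(302, 143) [71 72 65] [34 25 72]
gold
[178. 380.] [ 24.1 254.9] 62.3 26.8 -89.2
[395. 370.] [  64.4 -423. ] 286.1 89.4 -84.4
[361. 307.] [ 247.3 -314.7] 91.8 56.4 -80.2
[ 96. 344.] [147.5 503.6] 643.1 265.7 -86.6
[427. 320.] [ 190.9 -516.6] 261.2 163.6 53.8
[ 93. 291.] [285.4 533.5] 139.3 83.8 -88.0
[442. 284.] [ 317.6 -554.2] 134.2 92.6 -2.6
[432. 257.] [ 402.5 -537.6] 128.4 36.7 -83.7
[505. 259.] [ 396.9 -763.3] 74.4 40.1 -3.4
[304. 274.] [ 353.2 -109.2] 406.8 164.0 86.2
[ 86. 259.] [396.3 557.7] 125.9 71.3 -50.1
[332. 248.] [ 430.3 -220.3] 113.6 30.3 86.1
[383. 259.] [ 394.  -386.4] 120.0 78.2 50.6
[364. 233.] [ 470.8 -324.6] 132.1 46.3 -80.0
[333. 216.] [ 527.3 -220.3] 237.6 138.7 -79.5
[108. 216.] [541.9 507.9] 343.6 161.2 48.6
[ 30. 191.] [609.7 765.7] 158.5 61.8 77.2
[404. 202.] [ 586.3 -449.5] 305.6 189.4 67.0
[507. 172.] [ 669.3 -784.1] 40.2 31.4 -3.4
[274. 167.] [691.  -45.5] 59.9 56.9 -21.6
[... 469 characters left out ...]
3 -66.0
[151. 121.] [843.2 367. ] 53.7 47.0 -87.9
[169.  94.] [940.  317.1] 114.4 52.6 85.3
[ 91. 107.] [890.6 584.7] 373.7 143.0 79.0
[23. 94.] [930.2 808.3] 93.5 67.7 54.6
[444.  97.] [ 913.2 -596.6] 442.6 120.5 -89.8
[311. 118.] [ 880.2 -170. ] 372.6 216.0 88.9
blue
[172. 273.] [358.2 262.3] 299.8 240.3 -48.7
green
[258. 210.] [569.3 -39.2] 268.4 169.5 85.6
red
[395. 239.] [ 455.  -402.6] 102.9 40.2 33.2
[ 18. 265.] [374.3 738.6] 385.0 135.6 0.4
[144. 200.] [574.9 358.5] 28.1 27.3 28.2
[213.  96.] [904.3 151.4] 121.5 107.3 89.8
turq
[280. 261.] [387.7 -59.5] 86.8 48.0 83.4[ WARN:0@0.210] global loadsave.cpp:1063 imwrite_ Unsupported depth image for selected encoder is fallbacked to CV_8U.
```

View pics/crop.png

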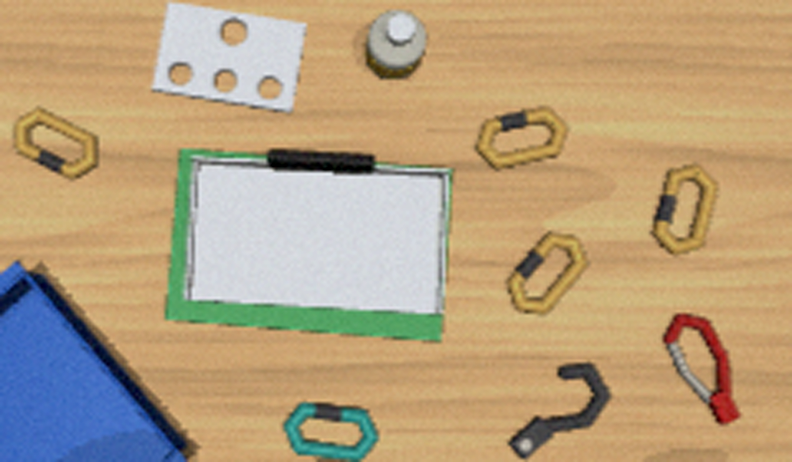

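The crop confirms four gold loops with dark sleeves. In top pixels they are at (197,173), (338,171), (387,193) and (345,212). The turquoise loop at (280,261) and the hook and snap are separate. Next I'll tighten the gold mask against the wood.

```bash
cat >> h.py <<'E'
def cara(n,p,z=7,amin=60,T=None,smin=165,close=7):
    return [b for b in blobs(n,p,(15,smin,70),(30,255,255),z,amin,T,close) if 75<b[2]<108 and 36<b[3]<66]
E
python3 - <<'E'
from h import *
p=np.load("top0.npz")["p"];H=hsv(p)
for n,q in dict(wood=(300,240),wood2=(360,190),wood3=(220,200)).items():
    w=H[q[1]-5:q[1]+5,q[0]-5:q[0]+5].reshape(-1,3); print(n,w.mean(0),w.std(0))
for q in [(197,173),(338,171),(387,193),(345,212)]:
    w=H[q[1]-14:q[1]+14,q[0]-14:q[0]+14].reshape(-1,3); print(np.percentile(w[:,1],[10,50,75,85,90,95]))
for s in (140,150,160,170,180):
    print(s); [print(*b) for b in cara("top",p,smin=s)]
E
```

```text
wood [ 16.67 113.16 123.8 ] [0.735595   3.22403474 5.10294033]
wood2 [ 17.15 110.71 124.84] [1.20312094 4.85653168 3.88      ]
wood3 [ 16.98 111.91 128.16] [0.78714675 3.19090896 2.29224781]
[101.   112.   134.25 145.   147.   151.  ]
[104. 114. 139. 146. 149. 152.]
[103. 113. 141. 146. 149. 152.]
[101.  113.  138.  145.  147.7 151. ]
140
[345. 213.] [ 541.1 -270.6] 87.2 47.5 -41.9
[388. 193.] [ 604.1 -405.5] 87.5 47.4 -16.1
[338. 172.] [ 673.9 -247.3] 84.0 48.4 -76.8
[197. 173.] [667.6 211. ] 84.6 46.9 63.6
150
[390. 193.] [ 603.2 -409.7] 85.6 42.6 -6.9
[339. 172.] [ 673.5 -247.4] 84.0 46.0 -77.3
[197. 172.] [668.4 211.3] 83.1 45.4 63.5
160
170
180
```

```bash
cat >> h.py <<'E'
def down(x,y,z,yaw): 
    T=np.eye(4); T[:3,:3]=R.from_euler('xyz',[np.pi,0,yaw]).as_matrix(); T[:3,3]=[x,y,z]; return T
def plan(*wps,T0=None):
    "prints, per waypoint (4x4 or x,y,z,yaw), the shift m / rotvec in the tool frame of the one before, and rows needed"
    A=tool() if T0 is None else T0
    for w in wps:
        B=w if np.ndim(w)==2 else down(*w)
        d=B[:3,3]-A[:3,3]; rv=R.from_matrix(A[:3,:3].T@B[:3,:3]).as_rotvec()
        k=int(np.ceil(max(np.linalg.norm(d)/300,np.degrees(np.linalg.norm(rv))/50,1e-3)))
        for i in range(k):
            t=(A[:3,:3].T@d)/1000/k; t=R.from_rotvec(-rv*i/k).apply(t)
            n=max(np.linalg.norm(d)/k/41.7,np.degrees(np.linalg.norm(rv))/k/7.16)
            print(np.round(t,3).tolist()+np.round(rv/k,3).tolist(),"rows %.1f"%n)
        A=B
def topshot(tag):
    p,d=eyes.capture("top"); np.savez(f"{tag}.npz",p=p,d=d); cv2.imwrite(f"pics/{tag}.png",p[:,:,::-1]); return p,d
def cloud(n,d):
    c=eyes.get_calibration(n);K=c["K"];v,u=np.mgrid[:384,:512]
    P=np.stack([(u-K[0,2])/K[0,0]*d,(v-K[1,2])/K[1,1]*d,d],-1); M=c["world_from_camera"]
    return P@M[:3,:3].T+M[:3,3]
E
python3 - <<'E'
from h import *
f=np.load("top0.npz");p,d=f["p"],f["d"];W=cloud("top",d);H=hsv(p)
def rect(m):
    (c,s,t)=cv2.minAreaRect(W[m][:,:2].astype(np.float32)); return np.round(c,1),np.round(s,1),round(t,1),m.sum(),np.round(np.median(W[m][:,2]),1)
roi=np.zeros((384,512),bool);roi[205:340,105:242]=1
blue=cv2.inRange(H,(100,80,20),(130,255,255))>0
print("bin rim",rect(roi&blue&(W[...,2]>70)&(W[...,2]<90)))
m=np.zeros_like(roi);m[165:235,228:322]=1
print("tray grip",rect(m&(W[...,2]>60)&(W[...,2]<90)))
print("tray all",rect(m&(H[...,1]<70)&(W[...,2]>5)&(W[...,2]<40)&(H[...,2]>70)))
print("tray floor z",np.median(W[200:215,260:290,2]),"bench z",np.median(W[230:245,300:320,2]))
m2=np.zeros_like(roi);m2[190:212,134:156]=1
print("bell",rect(m2&(W[...,2]>65)&(W[...,2]<85)))
print("A from start:");plan((541,-271,90,-0.733),(541,-271,-1,-0.733))
E
```

```text
bin rim (array([358.4, 263.1]), array([241.8, 301. ]), 41.4, np.int64(1412), np.float64(79.7))
tray grip (array([643.2, -50.3]), array([97.9, 12.5]), 87.1, np.int64(151), np.float64(79.4))
tray all (array([578.7, -46.5]), array([254.4, 142.4]), 87.1, np.int64(3031), np.float64(8.5))
tray floor z 8.067088155579654 bench z 0.6252185123845493
bell (array([575.3, 357.7]), array([28.4, 30.5]), 54.9, np.int64(86), np.float64(73.7))
A from start:
[0.192, -0.054, 0.07, -0.001, 0.0, 0.576] rows 5.1
[0.132, -0.149, 0.07, -0.001, 0.0, 0.576] rows 5.1
[0.0, -0.0, 0.091, 0.0, 0.0, 0.0] rows 2.2
```

```bash

python3 -m handwheel '[[0.192,-0.054,0.07,0,0,0.576,1],[0.192,-0.054,0.07,0,0,0.576,1],[0.192,-0.054,0.07,0,0,0.576,1],[0.192,-0.054,0.07,0,0,0.576,1],[0.192,-0.054,0.07,0,0,0.576,1],[0.192,-0.054,0.07,0,0,0.576,1],[0.192,-0.054,0.07,0,0,0.576,1]]' 60
python3 -m handwheel '[[0.132,-0.149,0.07,0,0,0.576,1],[0.132,-0.149,0.07,0,0,0.576,1],[0.132,-0.149,0.07,0,0,0.576,1],[0.132,-0.149,0.07,0,0,0.576,1],[0.132,-0.149,0.07,0,0,0.576,1],[0.132,-0.149,0.07,0,0,0.576,1],[0.132,-0.149,0.07,0,0,0.576,1],[0.132,-0.149,0.07,0,0,0.576,1]]'
python3 - <<'E'
from h import *
T=wristT();p,d=eyes.capture("wrist");cv2.imwrite("pics/w1.png",p[:,:,::-1]);np.savez("w1.npz",p=p,d=d)
print(tool().round(3)); H=hsv(p)
print(np.percentile(H[...,1],[10,30,50,70,90]))
for s in(125,135,145): print([b for b in blobs("wrist",p,(15,s,50),(32,255,255),7,800,T,15)])
plan((541,-271,-1,-0.733))
E
```

```text
clock: 0.68
position: [389.4, -394.7, 159.4]
orientation: [-3.139, 0.001, -0.155]
wrist_force: [0.3, 1.4, -0.2]
grip_width: 1.0
gripper_force: 0.0
clock: 1.35
position: [541.1, -270.8, 90.5]
orientation: [3.141, 0.001, -0.731]
wrist_force: [-0.5, -0.1, 0.6]
grip_width: 0.999
gripper_force: 0.0
[[ 7.44000e-01 -6.68000e-01 -1.00000e-03  5.40723e+02]
 [-6.68000e-01 -7.44000e-01  0.00000e+00 -2.71596e+02]
 [-1.00000e-03  0.00000e+00 -1.00000e+00  9.11150e+01]
 [ 0.00000e+00  0.00000e+00  0.00000e+00  1.00000e+00]]
[ 15. 101. 107. 116. 153.]
[(array([235., 141.]), array([ 537.2, -236.4]), 298.0, 243.8, -41.8)]
[(array([257., 192.]), array([ 539.3, -271.3]), 92.6, 61.3, -31.6), (array([373.,  26.]), array([ 572.1, -396.7]), 51.9, 26.5, 68.8), (array([91., 66.]), array([ 674.1, -249. ]), 95.4, 53.2, -75.5)]
[(array([258., 193.]), array([ 539.9, -270.3]), 92.1, 50.3, -40.8), (array([374.,  26.]), array([ 572.1, -396.9]), 51.6, 26.5, 68.8), (array([91., 66.]), array([ 674.3, -248.9]), 95.5, 52.2, -75.9)]
[-0.0, -0.001, 0.092, 0.0, 0.001, 0.001] rows 2.2
```

View pics/w1.png

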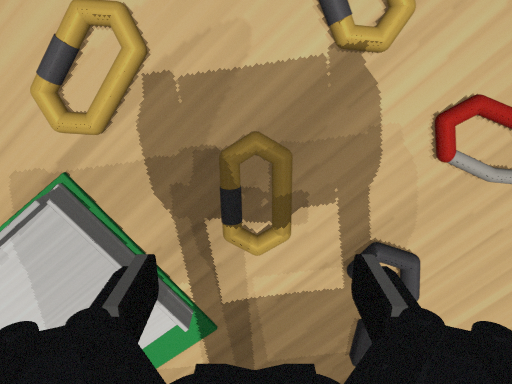

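The wrist view shows the gold loop centred between the fingers at (256,193). It measures 92×50 mm, as it should. The hook, at about (385,290), is clear of the right finger by around 12 mm. I'll descend and grip.

```bash

python3 -m handwheel '[[-0.001,0,0.04,0,0,-0.02,1],[-0.001,0,0.075,0,0,-0.02,1],[-0.001,0,0.091,0,0,-0.02,1],[-0.001,0,0.092,0,0,-0.02,1],[-0.001,0,0.092,0,0,-0.02,1]]'
python3 -m handwheel '[[0,0,0,0,0,0,-1],[0,0,0,0,0,0,-1],[0,0,0,0,0,0,-1],[0,0,0,0,0,0,-1],[0,0,0,0,0,0,-1],[0,0,0,0,0,0,-1],[0,0,0,0,0,0,-1],[0,0,0,0,0,0,-1]]' 50
python3 -m handwheel '[[0,0,-0.03,0,0,0,-1],[0,0,-0.06,0,0,0,-1],[0,0,-0.09,0,0,0,-1],[0,0,-0.09,0,0,0,-1]]'
python3 - <<'E'
from h import *
T0=tool();print(T0[:3,3])
tr=np.array([577.5,-47]);a=-0.051;M=np.array([[np.cos(a),-np.sin(a)],[np.sin(a),np.cos(a)]])
for y in(-88,-30,30,88): print(y,(tr+M@[8,y]).round(1))
q=tr+M@[8,-30]
plan((*q,80,a),(*q,21,a))
E
```

```text
clock: 1.82
position: [539.5, -271.6, -0.4]
orientation: [3.141, 0.001, -0.714]
wrist_force: [1.3, -0.7, 1.2]
grip_width: 1.0
gripper_force: 0.0
clock: 2.48
position: [540.9, -271.2, 1.2]
orientation: [-3.141, -0.002, -0.713]
wrist_force: [-4.5, 0.3, 12.9]
grip_width: 0.557
gripper_force: 49.5
clock: 2.82
position: [542.4, -272.0, 96.2]
orientation: [-3.14, -0.009, -0.713]
wrist_force: [-0.0, -0.3, 0.4]
grip_width: 0.561
gripper_force: 52.9
[ 542.37573706 -272.04570358   96.19705144]
-88 [ 581.  -135.3]
-30 [584.  -77.4]
30 [587.  -17.4]
88 [590.   40.5]
[-0.096, -0.174, 0.016, 0.002, -0.009, -0.662] rows 5.3
[-0.0, -0.0, 0.059, 0.0, 0.0, 0.0] rows 1.4
```

```bash

python3 -m handwheel '[[-0.096,-0.174,0.0,0,0,-0.662,-1],[-0.096,-0.174,0.0,0,0,-0.662,-1],[-0.096,-0.174,0.0,0,0,-0.662,-1],[-0.096,-0.174,0.0,0,0,-0.662,-1],[-0.096,-0.174,0.0,0,0,-0.662,-1],[-0.096,-0.174,0.0,0,0,-0.662,-1],[-0.096,-0.174,0.0,0,0,-0.662,-1],[-0.096,-0.174,0.0,0,0,-0.662,-1]]'
python3 - <<'E'
from h import *
T0=tool()
plan((584,-77.4,11,-0.051))
E
```

```text
clock: 3.48
position: [581.5, -76.4, 89.7]
orientation: [3.141, -0.001, -0.052]
wrist_force: [1.5, -0.6, -1.3]
grip_width: 0.56
gripper_force: 52.9
[0.002, 0.001, 0.079, 0.0, -0.001, -0.001] rows 1.9
```

```bash

python3 -m handwheel '[[0.002,0.001,0.03,0,0,0,-1],[0.002,0.001,0.06,0,0,0,-1],[0.002,0.001,0.075,0,0,0,-1],[0.002,0.001,0.079,0,0,0,-1],[0.002,0.001,0.079,0,0,0,-1],[0.002,0.001,0.079,0,0,0,0.4],[0.002,0.001,0.079,0,0,0,0.4],[0.002,0.001,0.079,0,0,0,0.4]]'
python3 -m handwheel '[[0,0,0,0,0,0,0.4],[0,0,-0.04,0,0,0,0.5],[0,0,-0.08,0,0,0,1],[0,0,-0.12,0,0,0,1],[0,0,-0.12,0,0,0,1]]'
python3 - <<'E'
from h import *
p,d=topshot("t1"); [print(*b) for b in cara("top",p,smin=136)]
print("to C");plan((674,-248.5,90,-1.32))
print("to B");plan((604,-405.5,90,-0.28))
E
```

```text
clock: 4.15
position: [583.6, -78.0, 10.8]
orientation: [3.142, -0.001, -0.053]
wrist_force: [-0.7, -0.1, 0.6]
grip_width: 0.702
gripper_force: 0.0
clock: 4.57
position: [586.1, -78.1, 138.8]
orientation: [3.139, -0.01, -0.051]
wrist_force: [1.3, -0.8, 0.9]
grip_width: 1.004
gripper_force: 0.0
[388. 193.] [ 603.6 -405.9] 88.4 47.6 -15.3
[197. 172.] [668.6 211.4] 86.2 48.3 63.6
to C
[0.049, 0.083, 0.023, -0.002, -0.004, 0.634] rows 5.1
[0.088, 0.038, 0.023, -0.002, -0.004, 0.634] rows 5.1
to B
[0.018, 0.163, 0.023, 0.0, -0.004, 0.114] rows 4.0
[0.036, 0.16, 0.023, 0.0, -0.004, 0.114] rows 4.0
```

View pics/t1.png

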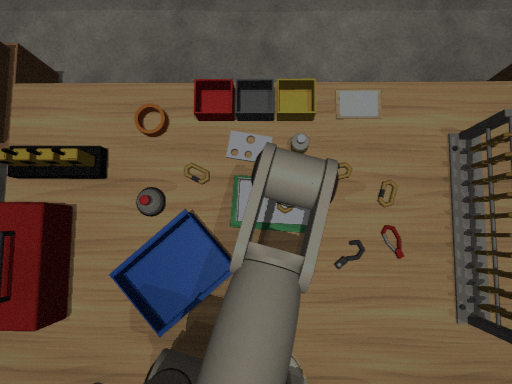

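The top view shows the arm over the tray with one loop visible on it at (285,209). Loops B (388,193) and D (197,173) are unmoved, and C is partly hidden at (343,171). I'll go to C.

```bash

python3 -m handwheel '[[0.049,0.083,0.023,0,0,0.634,1],[0.049,0.083,0.023,0,0,0.634,1],[0.049,0.083,0.023,0,0,0.634,1],[0.049,0.083,0.023,0,0,0.634,1],[0.049,0.083,0.023,0,0,0.634,1],[0.049,0.083,0.023,0,0,0.634,1],[0.049,0.083,0.023,0,0,0.634,1]]'
python3 -m handwheel '[[0.088,0.038,0.023,0,0,0.634,1],[0.088,0.038,0.023,0,0,0.634,1],[0.088,0.038,0.023,0,0,0.634,1],[0.088,0.038,0.023,0,0,0.634,1],[0.088,0.038,0.023,0,0,0.634,1],[0.088,0.038,0.023,0,0,0.634,1],[0.088,0.038,0.023,0,0,0.634,1],[0.088,0.038,0.023,0,0,0.634,1]]'
cat >> h.py <<'E'
def wlook(tag,z=7):
    T=wristT();p,d=eyes.capture("wrist");cv2.imwrite(f"pics/{tag}.png",p[:,:,::-1])
    print("tcp",T[:3,3].round(0),tool()[:3,3].round(1))
    bs=[b for b in blobs("wrist",p,(15,145,45),(32,255,255),z,800,T,15) if 80<b[2]<104]
    [print(*b) for b in bs]; return bs
def go(b,z=-1):
    yaw=np.radians(b[4]); cur=R.from_matrix(tool()[:3,:3]).as_euler('xyz')[2]
    yaw+=np.pi*round((cur-yaw)/np.pi); plan((*b[1],z,yaw))
E
python3 - <<'E'
from h import *
for b in wlook("w2"): go(b)
E
```

```text
clock: 5.2
position: [627.8, -162.8, 106.8]
orientation: [3.141, 0.001, -0.682]
wrist_force: [0.1, -0.3, -0.1]
grip_width: 0.999
gripper_force: 0.0
clock: 5.87
position: [672.2, -247.6, 84.5]
orientation: [-3.141, -0.0, -1.313]
wrist_force: [0.9, 0.2, 0.3]
grip_width: 1.001
gripper_force: 0.0
tcp [ 693. -326.  228.] [ 672.2 -247.6   84.5]
[255. 194.] [ 673.2 -247.3] 92.8 50.3 -77.2
[-0.0, -0.001, 0.085, -0.0, -0.0, 0.034] rows 2.1
```

```bash

python3 -m handwheel '[[0,-0.001,0.04,0,0,0.034,1],[0,-0.001,0.07,0,0,0.034,1],[0,-0.001,0.085,0,0,0.034,1],[0,-0.001,0.085,0,0,0.034,1],[0,-0.001,0.085,0,0,0.034,1]]'
python3 -m handwheel '[[0,0,0,0,0,0,-1],[0,0,0,0,0,0,-1],[0,0,0,0,0,0,-1],[0,0,0,0,0,0,-1],[0,0,0,0,0,0,-1],[0,0,0,0,0,0,-1],[0,0,0,0,0,0,-1],[0,0,0,0,0,0,-1]]' 50
python3 -m handwheel '[[0,0,-0.03,0,0,0,-1],[0,0,-0.06,0,0,0,-1],[0,0,-0.09,0,0,0,-1],[0,0,-0.09,0,0,0,-1],[0,0,-0.09,0,0,0,-1],[0,0,-0.09,0,0,0,-1]]'
python3 - <<'E'
from h import *
plan((587,-17.4,90,-0.051))
E
```

```text
clock: 6.33
position: [673.2, -247.6, -0.3]
orientation: [3.141, 0.0, -1.351]
wrist_force: [0.8, 0.1, 1.3]
grip_width: 1.0
gripper_force: 0.0
clock: 7.0
position: [673.9, -248.0, 1.5]
orientation: [-3.139, -0.002, -1.353]
wrist_force: [-1.3, 1.5, 10.5]
grip_width: 0.562
gripper_force: 50.2
clock: 7.5
position: [673.0, -247.6, 89.2]
orientation: [3.142, 0.0, -1.353]
wrist_force: [0.9, 0.6, -1.1]
grip_width: 0.56
gripper_force: 52.5
[-0.122, 0.017, -0.0, -0.0, 0.0, -0.651] rows 5.2
[-0.107, -0.06, -0.0, -0.0, 0.0, -0.651] rows 5.2
```

```bash

python3 -m handwheel '[[-0.122,0.017,-0.02,0,0,-0.651,-1],[-0.122,0.017,-0.02,0,0,-0.651,-1],[-0.122,0.017,-0.02,0,0,-0.651,-1],[-0.122,0.017,-0.02,0,0,-0.651,-1],[-0.122,0.017,-0.02,0,0,-0.651,-1],[-0.122,0.017,-0.02,0,0,-0.651,-1],[-0.122,0.017,-0.02,0,0,-0.651,-1]]'
python3 -m handwheel '[[-0.107,-0.06,0,0,0,-0.651,-1],[-0.107,-0.06,0,0,0,-0.651,-1],[-0.107,-0.06,0,0,0,-0.651,-1],[-0.107,-0.06,0,0,0,-0.651,-1],[-0.107,-0.06,0,0,0,-0.651,-1],[-0.107,-0.06,0,0,0,-0.651,-1],[-0.107,-0.06,0,0,0,-0.651,-1],[-0.107,-0.06,0,0,0,-0.651,-1]]'
python3 - <<'E'
from h import *
for b in wlook("w3",15): pass
plan((587,-17.4,21,-0.051))
E
```

```text
clock: 8.08
position: [629.7, -131.7, 108.1]
orientation: [3.141, 0.002, -0.7]
wrist_force: [-0.9, 0.1, -1.0]
grip_width: 0.558
gripper_force: 52.6
clock: 8.75
position: [587.0, -17.4, 108.6]
orientation: [-3.141, 0.001, -0.054]
wrist_force: [-0.6, 0.1, -1.5]
grip_width: 0.56
gripper_force: 52.5
tcp [669. -21. 252.] [587.1 -17.5 108.7]
[0.0, -0.0, 0.088, -0.0, 0.001, -0.003] rows 2.1
```

View pics/w3.png

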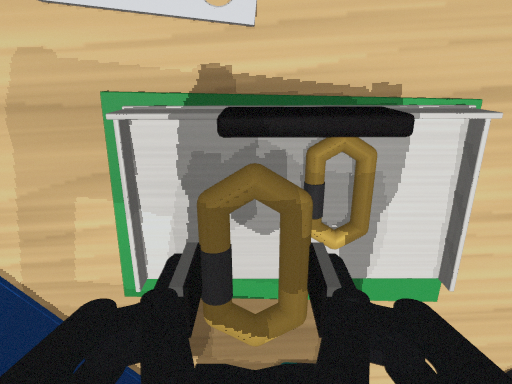

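The wrist view shows the first loop flat and parallel on the tray at (340,192), with the held loop at (255,255). I'll drop it gently in the slot alongside.

```bash

python3 -m handwheel '[[0,0,0.04,0,0,0,-1],[0,0,0.07,0,0,0,-1],[0,0,0.085,0,0,0,-1],[0,0,0.088,0,0,0,-1],[0,0,0.088,0,0,0,-1],[0,0,0.088,0,0,0,0.3],[0,0,0.088,0,0,0,0.3],[0,0,0.088,0,0,0,0.3]]'
python3 -m handwheel '[[0,0,0,0,0,0,0.3],[0,0,0,0,0,0,0.3],[0,0,-0.04,0,0,0,0.5],[0,0,-0.09,0,0,0,1],[0,0,-0.09,0,0,0,1],[0,0,-0.09,0,0,0,1]]'
python3 - <<'E'
from h import *
wlook("w4",15)
p,d=topshot("t2"); [print(*b) for b in cara("top",p,smin=136)]
plan((604,-406,90,-0.27))
E
```

```text
clock: 9.47
position: [588.1, -17.4, 22.8]
orientation: [3.141, -0.002, -0.052]
wrist_force: [-0.8, -0.4, -0.0]
grip_width: 0.649
gripper_force: 0.0
clock: 9.97
position: [589.0, -17.5, 115.5]
orientation: [3.141, -0.006, -0.051]
wrist_force: [0.1, -0.4, -0.4]
grip_width: 1.002
gripper_force: 0.0
tcp [670. -21. 260.] [588.1 -17.4 113.2]
[388. 193.] [ 604.1 -405.5] 87.5 47.4 -16.1
[198. 173.] [666.8 209.7] 90.5 46.9 63.5
[0.018, 0.194, 0.011, -0.0, -0.0, 0.109] rows 4.7
[0.039, 0.191, 0.011, -0.0, -0.0, 0.109] rows 4.7
```

```bash

python3 -m handwheel '[[0.018,0.194,0.011,0,0,0.109,1],[0.018,0.194,0.011,0,0,0.109,1],[0.018,0.194,0.011,0,0,0.109,1],[0.018,0.194,0.011,0,0,0.109,1],[0.018,0.194,0.011,0,0,0.109,1],[0.018,0.194,0.011,0,0,0.109,1],[0.018,0.194,0.011,0,0,0.109,1]]'
python3 -m handwheel '[[0.039,0.191,0.011,0,0,0.109,1],[0.039,0.191,0.011,0,0,0.109,1],[0.039,0.191,0.011,0,0,0.109,1],[0.039,0.191,0.011,0,0,0.109,1],[0.039,0.191,0.011,0,0,0.109,1],[0.039,0.191,0.011,0,0,0.109,1],[0.039,0.191,0.011,0,0,0.109,1],[0.039,0.191,0.011,0,0,0.109,1]]'
python3 - <<'E'
from h import *
for b in wlook("w5"): go(b)
E
```

```text
clock: 10.65
position: [594.5, -213.2, 98.5]
orientation: [-3.141, 0.003, -0.163]
wrist_force: [-0.5, 0.5, -0.4]
grip_width: 1.003
gripper_force: 0.0
clock: 11.32
position: [603.5, -405.2, 88.5]
orientation: [-3.141, 0.001, -0.268]
wrist_force: [-0.2, 0.5, 0.6]
grip_width: 0.999
gripper_force: 0.0
tcp [ 683. -426.  232.] [ 603.7 -404.9   88.9]
[258. 194.] [ 602.4 -405.3] 92.9 50.4 -15.3
[-0.001, 0.001, 0.09, -0.001, 0.001, -0.001] rows 2.2
```

```bash

python3 -m handwheel '[[-0.001,0,0.04,0,0,0,1],[-0.001,0.001,0.075,0,0,0,1],[-0.001,0.001,0.09,0,0,0,1],[-0.001,0.001,0.09,0,0,0,1],[-0.001,0.001,0.09,0,0,0,1]]'
python3 -m handwheel '[[0,0,0,0,0,0,-1],[0,0,0,0,0,0,-1],[0,0,0,0,0,0,-1],[0,0,0,0,0,0,-1],[0,0,0,0,0,0,-1],[0,0,0,0,0,0,-1],[0,0,0,0,0,0,-1],[0,0,0,0,0,0,-1]]' 50
python3 -m handwheel '[[0,0,-0.03,0,0,0,-1],[0,0,-0.06,0,0,0,-1],[0,0,-0.09,0,0,0,-1],[0,0,-0.09,0,0,0,-1],[0,0,-0.09,0,0,0,-1],[0,0,-0.09,0,0,0,-1]]'
python3 - <<'E'
from h import *
plan((581,-134,90,-0.051),(581,-134,26,-0.051))
E
```

```text
clock: 11.78
position: [602.6, -406.6, -0.0]
orientation: [-3.141, 0.0, -0.268]
wrist_force: [0.9, -0.1, 1.0]
grip_width: 0.998
gripper_force: 0.0
clock: 12.45
position: [602.8, -407.9, 1.5]
orientation: [3.141, -0.002, -0.269]
wrist_force: [-1.3, 2.7, 10.9]
grip_width: 0.56
gripper_force: 50.2
clock: 12.95
position: [602.0, -407.3, 89.1]
orientation: [-3.141, 0.0, -0.269]
wrist_force: [-0.4, 0.0, -1.2]
grip_width: 0.556
gripper_force: 52.6
[-0.093, -0.258, -0.001, -0.0, 0.0, -0.218] rows 6.6
[-0.0, -0.0, 0.064, 0.0, 0.0, 0.0] rows 1.5
```

```bash

python3 -m handwheel '[[-0.093,-0.258,0,0,0,-0.218,-1],[-0.093,-0.258,0,0,0,-0.218,-1],[-0.093,-0.258,0,0,0,-0.218,-1],[-0.093,-0.258,0,0,0,-0.218,-1],[-0.093,-0.258,0,0,0,-0.218,-1],[-0.093,-0.258,0,0,0,-0.218,-1],[-0.093,-0.258,0,0,0,-0.218,-1],[-0.093,-0.258,0,0,0,-0.218,-1]]'
python3 -m handwheel '[[0,0,0,0,0,0,-1],[0,0,0,0,0,0,-1],[0,0,0.03,0,0,0,-1],[0,0,0.055,0,0,0,-1],[0,0,0.062,0,0,0,-1],[0,0,0.062,0,0,0,-1],[0,0,0.062,0,0,0,-1],[0,0,0.062,0,0,0,-1]]'
python3 - <<'E'
from h import *
wlook("w6",15); plan((581,-134,26,-0.051))
E
```

```text
clock: 13.62
position: [580.1, -129.2, 88.3]
orientation: [-3.14, 0.002, -0.048]
wrist_force: [0.2, 0.4, -0.8]
grip_width: 0.559
gripper_force: 52.6
clock: 14.28
position: [581.8, -134.7, 28.7]
orientation: [3.141, -0.002, -0.052]
wrist_force: [-0.2, -1.4, -0.9]
grip_width: 0.559
gripper_force: 52.6
tcp [ 664. -138.  173.] [ 581.9 -134.6   28.8]
[ 42. 250.] [579.4 -23.2] 81.2 44.2 -16.3
[-0.001, -0.001, 0.003, 0.001, -0.002, -0.001] rows 0.1
```

View pics/w6.png

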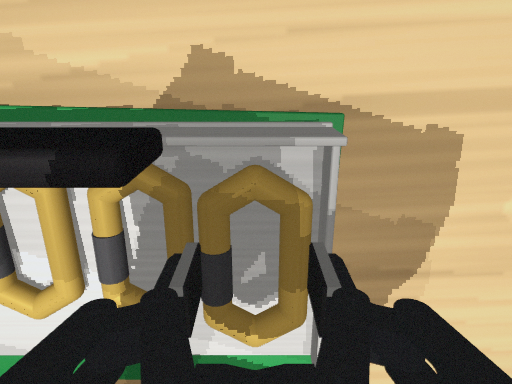

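The held loop at (255,255) sits between its neighbour's edge at (190,210) and the side wall at (325,220). Release it here.

```bash

python3 -m handwheel '[[0,0,0.001,0,0,0,0.25],[0,0,0.001,0,0,0,0.25],[0,0,0.001,0,0,0,0.25],[0,0,0.001,0,0,0,0.25],[0,0,-0.04,0,0,0,0.4],[0,0,-0.08,0,0,0,1],[0,0,-0.08,0,0,0,1],[0,0,-0.08,0,0,0,1]]'
python3 - <<'E'
from h import *
p,d=topshot("t3"); [print(*b) for b in cara("top",p,smin=136)]
plan((668,211,110,1.108))
plan((668,211,110,1.108-np.pi))
E
```

```text
clock: 15.0
position: [582.2, -134.3, 110.0]
orientation: [3.14, -0.004, -0.051]
wrist_force: [-0.7, -0.3, -0.7]
grip_width: 1.0
gripper_force: 0.0
[268. 196.] [589.7 -15.8] 82.2 59.7 -21.1
[197. 173.] [668.2 212.4] 87.6 46.9 63.5
[0.034, -0.175, -0.001, 0.001, -0.001, -0.58] rows 4.6
[0.124, -0.127, -0.001, 0.001, -0.001, -0.58] rows 4.6
[0.023, -0.116, -0.001, -0.0, -0.0, 0.661] rows 5.3
[-0.053, -0.106, -0.001, -0.0, -0.0, 0.661] rows 5.3
[-0.107, -0.051, -0.001, -0.0, -0.0, 0.661] rows 5.3
```

```bash

python3 -m handwheel '[[0.034,-0.175,0,0,0,-0.58,1],[0.034,-0.175,0,0,0,-0.58,1],[0.034,-0.175,0,0,0,-0.58,1],[0.034,-0.175,0,0,0,-0.58,1],[0.034,-0.175,0,0,0,-0.58,1],[0.034,-0.175,0,0,0,-0.58,1],[0.034,-0.175,0,0,0,-0.58,1]]'
python3 -m handwheel '[[0.124,-0.127,0.02,0,0,-0.58,1],[0.124,-0.127,0.02,0,0,-0.58,1],[0.124,-0.127,0.02,0,0,-0.58,1],[0.124,-0.127,0.02,0,0,-0.58,1],[0.124,-0.127,0.02,0,0,-0.58,1],[0.124,-0.127,0.02,0,0,-0.58,1],[0.124,-0.127,0.02,0,0,-0.58,1],[0.124,-0.127,0.02,0,0,-0.58,1]]'
python3 - <<'E'
from h import *
for b in wlook("w7"): go(b)
E
```

```text
clock: 15.63
position: [623.4, 39.7, 105.9]
orientation: [-3.14, 0.002, 0.529]
wrist_force: [0.8, -0.6, 0.7]
grip_width: 0.999
gripper_force: 0.0
clock: 16.3
position: [666.9, 209.5, 87.0]
orientation: [-3.141, 0.001, 1.104]
wrist_force: [-0.6, 0.2, 0.3]
grip_width: 0.995
gripper_force: 0.0
tcp [704. 283. 231.] [667.  209.4  87.3]
[256. 193.] [667.2 210.1] 92.9 50.1 64.1
[0.001, -0.0, 0.088, -0.0, 0.0, -0.014] rows 2.1
```

```bash

python3 -m handwheel '[[0.001,0,0.04,0,0,-0.014,1],[0.001,0,0.075,0,0,-0.014,1],[0.001,0,0.088,0,0,-0.014,1],[0.001,0,0.088,0,0,-0.014,1],[0.001,0,0.088,0,0,-0.014,1]]'
python3 -m handwheel '[[0,0,0,0,0,0,-1],[0,0,0,0,0,0,-1],[0,0,0,0,0,0,-1],[0,0,0,0,0,0,-1],[0,0,0,0,0,0,-1],[0,0,0,0,0,0,-1],[0,0,0,0,0,0,-1],[0,0,0,0,0,0,-1]]' 50
python3 -m handwheel '[[0,0,-0.03,0,0,0,-1],[0,0,-0.06,0,0,0,-1],[0,0,-0.1,0,0,0,-1],[0,0,-0.1,0,0,0,-1],[0,0,-0.1,0,0,0,-1],[0,0,-0.1,0,0,0,-1]]'
python3 - <<'E'
from h import *
plan((590,38.5,90,-0.051),(590,38.5,27,-0.051))
E
```

```text
clock: 16.77
position: [667.8, 211.4, 0.3]
orientation: [-3.142, -0.0, 1.121]
wrist_force: [0.9, -0.6, 1.4]
grip_width: 1.002
gripper_force: 0.0
clock: 17.43
position: [668.2, 212.3, 1.5]
orientation: [3.14, -0.001, 1.123]
wrist_force: [-2.8, -1.9, 11.5]
grip_width: 0.558
gripper_force: 49.9
clock: 17.93
position: [667.4, 212.2, 99.6]
orientation: [3.141, -0.0, 1.123]
wrist_force: [-0.9, -0.3, -2.1]
grip_width: 0.561
gripper_force: 52.6
[-0.095, 0.003, 0.005, 0.0, -0.0, 0.587] rows 4.7
[-0.078, 0.055, 0.005, 0.0, -0.0, 0.587] rows 4.7
[-0.0, -0.0, 0.063, 0.0, 0.0, 0.0] rows 1.5
```

```bash

python3 -m handwheel '[[-0.095,0.003,0.005,0,0,0.587,-1],[-0.095,0.003,0.005,0,0,0.587,-1],[-0.095,0.003,0.005,0,0,0.587,-1],[-0.095,0.003,0.005,0,0,0.587,-1],[-0.095,0.003,0.005,0,0,0.587,-1],[-0.095,0.003,0.005,0,0,0.587,-1],[-0.095,0.003,0.005,0,0,0.587,-1]]'
python3 -m handwheel '[[-0.078,0.055,0.005,0,0,0.587,-1],[-0.078,0.055,0.005,0,0,0.587,-1],[-0.078,0.055,0.005,0,0,0.587,-1],[-0.078,0.055,0.005,0,0,0.587,-1],[-0.078,0.055,0.005,0,0,0.587,-1],[-0.078,0.055,0.005,0,0,0.587,-1],[-0.078,0.055,0.005,0,0,0.587,-1],[-0.078,0.055,0.005,0,0,0.587,-1]]'
python3 -m handwheel '[[0,0,0,0,0,0,-1],[0,0,0.02,0,0,0,-1],[0,0,0.03,0,0,0,-1],[0,0,0.03,0,0,0,-1],[0,0,0.03,0,0,0,-1]]'
python3 - <<'E'
from h import *
wlook("w8",15); plan((590,38.5,27,-0.051))
E
```

```text
clock: 18.52
position: [628.6, 125.2, 93.3]
orientation: [-3.141, 0.001, 0.539]
wrist_force: [0.0, -0.0, -0.9]
grip_width: 0.562
gripper_force: 52.6
clock: 19.18
position: [589.9, 38.4, 89.0]
orientation: [-3.141, 0.001, -0.046]
wrist_force: [-0.6, -0.5, -1.1]
grip_width: 0.557
gripper_force: 52.6
clock: 19.6
position: [589.6, 38.3, 58.9]
orientation: [-3.141, 0.002, -0.05]
wrist_force: [0.7, -0.5, 0.2]
grip_width: 0.556
gripper_force: 52.6
tcp [672.  35. 203.] [590.1  38.2  59.6]
[461. 219.] [580.  -82.7] 86.1 67.6 8.2
[-0.0, -0.0, 0.033, -0.0, 0.0, 0.001] rows 0.8
```

View pics/w8.png

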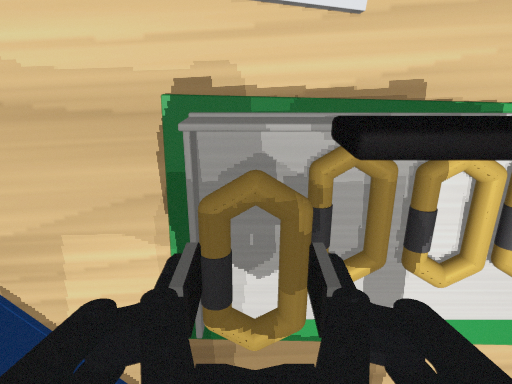

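The other loops lie flat and parallel, at (355,215) and (455,220), and the slot on the left is free. Lower and release.

```bash

python3 -m handwheel '[[0,0,0.02,0,0,0,-1],[0,0,0.031,0,0,0,-1],[0,0,0.031,0,0,0,-1],[0,0,0.031,0,0,0,-1],[0,0,0.031,0,0,0,0.25],[0,0,0.031,0,0,0,0.25],[0,0,0.031,0,0,0,0.25],[0,0,0.031,0,0,0,0.25]]'
python3 -m handwheel '[[0,0,-0.04,0,0,0,0.4],[0,0,-0.08,0,0,0,1],[0,0,-0.12,0,0,0,1],[0,0,-0.15,0,0,0,1],[0,0,-0.15,0,0,0,1]]'
python3 - <<'E'
from h import *
plan((605,-48,150,1.52))
plan((605,-48,150,-1.62))
E
```

```text
clock: 20.32
position: [590.3, 38.1, 28.9]
orientation: [-3.141, -0.001, -0.051]
wrist_force: [1.7, -0.9, 0.1]
grip_width: 0.621
gripper_force: 0.0
clock: 20.73
position: [592.1, 38.0, 185.7]
orientation: [3.142, -0.01, -0.051]
wrist_force: [0.9, 0.1, 1.0]
grip_width: 1.001
gripper_force: 0.0
[0.008, 0.043, 0.018, 0.004, -0.004, -0.786] rows 6.3
[-0.024, 0.036, 0.018, 0.004, -0.004, -0.786] rows 6.3
[0.008, 0.043, 0.018, -0.004, -0.004, 0.784] rows 6.3
[0.036, 0.024, 0.018, -0.004, -0.004, 0.784] rows 6.3
```

```bash

python3 - <<'E'
from h import *
wlook("w9",15)
plan((643,-50,160,1.52),(643,-50,42,1.52))
E
python3 -m handwheel '[[0.024,0.044,0.0,0,0,-0.786,1],[0.024,0.044,0.0,0,0,-0.786,1],[0.024,0.044,0.0,0,0,-0.786,1],[0.024,0.044,0.0,0,0,-0.786,1],[0.024,0.044,0.0,0,0,-0.786,1],[0.024,0.044,0.0,0,0,-0.786,1],[0.024,0.044,0.0,0,0,-0.786,1],[0.024,0.044,0.0,0,0,-0.786,1]]'
python3 - <<'E'
from h import *
plan((643,-50,160,1.52),(643,-50,41,1.52))
E
```

```text
tcp [673.  35. 330.] [591.3  38.  182.3]
[0.028, 0.043, 0.011, 0.002, -0.002, -0.786] rows 6.3
[-0.01, 0.05, 0.011, 0.002, -0.002, -0.786] rows 6.3
[0.0, -0.0, 0.118, 0.0, 0.0, 0.0] rows 2.8
clock: 21.45
position: [611.4, -7.0, 177.4]
orientation: [-3.14, 0.001, 0.737]
wrist_force: [-0.2, -0.9, 0.7]
grip_width: 0.997
gripper_force: 0.0
[-0.005, 0.053, 0.017, -0.001, 0.0, -0.783] rows 6.3
[0.0, -0.0, 0.119, 0.0, 0.0, 0.0] rows 2.9
```

View pics/w9.png

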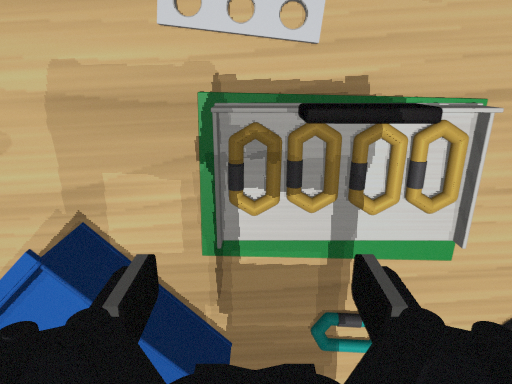

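All four loops are flat on the tray, at (253,168), (313,167), (377,170) and (437,167). Next I'll grip the black bar.

```bash

python3 -m handwheel '[[-0.005,0.053,0.017,0,0,-0.783,1],[-0.005,0.053,0.017,0,0,-0.783,1],[-0.005,0.053,0.017,0,0,-0.783,1],[-0.005,0.053,0.017,0,0,-0.783,1],[-0.005,0.053,0.017,0,0,-0.783,1],[-0.005,0.053,0.017,0,0,-0.783,1],[-0.005,0.053,0.017,0,0,-0.783,1],[-0.005,0.053,0.017,0,0,-0.783,1]]'
python3 - <<'E'
from h import *
p,d=eyes.capture("top"); W=cloud("top",d)
m=np.zeros((384,512),bool);m[150:250,220:330]=1
plan((643,-50,42,1.52))
E
```

```text
clock: 22.12
position: [643.3, -49.7, 160.6]
orientation: [-3.141, -0.0, 1.518]
wrist_force: [0.7, -0.2, 0.2]
grip_width: 0.999
gripper_force: 0.0
[-0.0, -0.0, 0.119, -0.001, -0.0, -0.005] rows 2.8
```

```bash

python3 -m handwheel '[[0,0,0.04,0,0,0,1],[0,0,0.075,0,0,0,1],[0,0,0.1,0,0,0,1],[0,0,0.115,0,0,0,1],[0,0,0.119,0,0,0,1],[0,0,0.119,0,0,0,1],[0,0,0.119,0,0,0,0.2],[0,0,0.119,0,0,0,0.2]]'
python3 -m handwheel '[[0,0,0,0,0,0,-1],[0,0,0,0,0,0,-1],[0,0,0,0,0,0,-1],[0,0,0,0,0,0,-1],[0,0,0,0,0,0,-1],[0,0,0,0,0,0,-1],[0,0,0,0,0,0,-1],[0,0,0,0,0,0,-1]]' 80
python3 -m handwheel '[[0,0,0,0,0,0,-1],[0,0,0,0,0,0,-1],[0,0,0,0,0,0,-1],[0,0,-0.003,0,0,0,-1],[0,0,-0.01,0,0,0,-1],[0,0,-0.02,0,0,0,-1],[0,0,-0.02,0,0,0,-1],[0,0,-0.02,0,0,0,-1]]'
python3 - <<'E'
from h import *
s=monitor.state();print(s["wrist_force"],s["wrist_torque"],s["position"],s["orientation"])
wlook("w10",15)
E
```

```text
clock: 22.83
position: [644.3, -49.9, 43.9]
orientation: [3.139, 0.0, 1.517]
wrist_force: [0.3, -0.1, -0.4]
grip_width: 0.748
gripper_force: 0.0
clock: 23.5
position: [643.6, -49.8, 42.8]
orientation: [3.141, 0.0, 1.518]
wrist_force: [-3.4, 0.4, 5.7]
grip_width: 0.127
gripper_force: 79.7
clock: 24.17
position: [644.0, -49.8, 63.2]
orientation: [3.14, 0.0, 1.518]
wrist_force: [0.6, 0.0, -7.4]
grip_width: 0.13
gripper_force: 78.2
[ 0.59570311  0.01480306 -7.4411742 ] [-0.02487856 -0.3388444  -0.01305777] [643.97087462 -49.82330259  63.16318345] [3.14016025e+00 1.03698692e-04 1.51777196e+00]
tcp [649.  33. 207.] [643.6 -49.7  62.6]
```

View pics/w10.png

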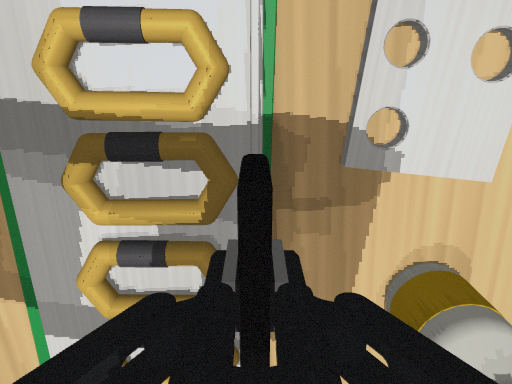

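Tray is lifted by about 20 mm. The view shows three loops at (130,65), (150,178) and (150,275) lying still, with the fourth hidden behind the gripper. The wrist load is 7.4 N, which fits the tray plus four loops. Now I'll check the bin and plan the carry.

```bash

python3 - <<'E'
from h import *
f=np.load("top0.npz");W=cloud("top",f["d"]);H=hsv(f["p"])
roi=np.zeros((384,512),bool);roi[205:340,105:242]=1
m=roi&(W[...,2]>72)&(W[...,2]<88)&(cv2.inRange(H,(95,60,10),(135,255,255))>0)
ph=np.radians(41.4);B=(W[m][:,:2]-[358.4,263.1])@np.array([[np.cos(ph),-np.sin(ph)],[np.sin(ph),np.cos(ph)]])
for k in(0,1):
    h,e=np.histogram(B[:,k],bins=np.arange(-160,161,10)); print(k,[(int(a),int(b)) for a,b in zip(e,h)])
A=tool(); bx=np.array([np.cos(ph),np.sin(ph)])
c=np.array([358.4,263.1])
tip=c+130*bx
plan((643.5,-50,223,1.518),)
n=4
P=[(*(np.array([643.5,-50])+(tip-[643.5,-50])*i/n),223+37*i/n,1.518+(0.722+np.pi/2-1.518)*i/n) for i in range(n+1)]
plan(*P[1:],T0=down(*P[0]))
def tilt(th,x,z):
    T=np.eye(4);T[:3,:3]=R.from_euler('z',0.722).as_matrix()@R.from_euler('y',-np.radians(th)).as_matrix()@R.from_euler('xyz',[np.pi,0,np.pi/2]).as_matrix()
    T[:3,3]=[*(c+x*bx),z]; return T
print("tilt"); plan(tilt(25,130,250),tilt(55,105,235),T0=down(*P[-1]))
for th,x,z in((25,130,250),(55,105,235)):
    T=tilt(th,x,z);print("edge",x-136*np.cos(np.radians(th))+38*np.sin(np.radians(th)),z-136*np.sin(np.radians(th))-38*np.cos(np.radians(th)))
E
```

```text
0 [(-160, 0), (-150, 0), (-140, 0), (-130, 37), (-120, 346), (-110, 157), (-100, 16), (-90, 15), (-80, 14), (-70, 15), (-60, 16), (-50, 12), (-40, 16), (-30, 14), (-20, 14), (-10, 15), (0, 14), (10, 16), (20, 17), (30, 14), (40, 14), (50, 16), (60, 13), (70, 14), (80, 17), (90, 12), (100, 247), (110, 325), (120, 7), (130, 0), (140, 0), (150, 0)]
1 [(-160, 23), (-150, 144), (-140, 37), (-130, 35), (-120, 34), (-110, 40), (-100, 37), (-90, 36), (-80, 36), (-70, 39), (-60, 36), (-50, 36), (-40, 38), (-30, 37), (-20, 33), (-10, 39), (0, 39), (10, 35), (20, 39), (30, 35), (40, 37), (50, 38), (60, 36), (70, 35), (80, 40), (90, 37), (100, 38), (110, 39), (120, 38), (130, 33), (140, 209), (150, 5)]
[-0.0, -0.0, -0.16, 0.0, -0.0, -0.0] rows 3.8
[0.097, -0.052, -0.009, 0.0, 0.0, -0.194] rows 2.7
[0.105, -0.032, -0.009, 0.0, 0.0, -0.194] rows 2.7
[0.11, -0.012, -0.009, -0.0, 0.0, -0.194] rows 2.7
[0.11, 0.01, -0.009, 0.0, 0.0, -0.194] rows 2.7
tilt
[-0.0, -0.0, 0.01, -0.436, 0.0, 0.0] rows 3.5
[-0.0, -0.029, 0.003, -0.524, 0.0, 0.0] rows 4.2
edge 22.801634909162193 158.0842204958722
edge 58.1213823392394 101.79941739535737
```

```bash

python3 -m handwheel '[[0,0,-0.01,0,0,0,-1],[0,0,-0.03,0,0,0,-1],[0,0,-0.055,0,0,0,-1],[0,0,-0.08,0,0,0,-1],[0,0,-0.105,0,0,0,-1],[0,0,-0.13,0,0,0,-1],[0,0,-0.15,0,0,0,-1],[0,0,-0.16,0,0,0,-1]]'
python3 -m handwheel '[[0.007,-0.004,-0.001,0,0,-0.015,-1],[0.018,-0.01,-0.002,0,0,-0.035,-1],[0.031,-0.017,-0.003,0,0,-0.06,-1],[0.044,-0.024,-0.004,0,0,-0.085,-1],[0.057,-0.031,-0.005,0,0,-0.112,-1],[0.07,-0.038,-0.006,0,0,-0.14,-1],[0.083,-0.045,-0.008,0,0,-0.167,-1],[0.097,-0.052,-0.009,0,0,-0.194,-1]]'
python3 -m handwheel '[[0.013,-0.004,-0.001,0,0,-0.024,-1],[0.026,-0.008,-0.002,0,0,-0.048,-1],[0.039,-0.012,-0.003,0,0,-0.073,-1],[0.052,-0.016,-0.004,0,0,-0.097,-1],[0.065,-0.02,-0.005,0,0,-0.121,-1],[0.078,-0.024,-0.006,0,0,-0.145,-1],[0.092,-0.028,-0.008,0,0,-0.17,-1],[0.105,-0.032,-0.009,0,0,-0.194,-1]]'
python3 -m handwheel '[[0.014,-0.002,-0.001,0,0,-0.024,-1],[0.028,-0.003,-0.002,0,0,-0.048,-1],[0.041,-0.005,-0.003,0,0,-0.073,-1],[0.055,-0.006,-0.004,0,0,-0.097,-1],[0.069,-0.008,-0.005,0,0,-0.121,-1],[0.083,-0.009,-0.006,0,0,-0.145,-1],[0.097,-0.011,-0.008,0,0,-0.17,-1],[0.11,-0.012,-0.009,0,0,-0.194,-1]]'
python3 -m handwheel '[[0.015,0.001,-0.001,0,0,-0.026,-1],[0.03,0.003,-0.002,0,0,-0.052,-1],[0.045,0.004,-0.003,0,0,-0.08,-1],[0.06,0.006,-0.005,0,0,-0.107,-1],[0.075,0.007,-0.006,0,0,-0.133,-1],[0.09,0.008,-0.007,0,0,-0.16,-1],[0.103,0.009,-0.008,0,0,-0.182,-1],[0.11,0.01,-0.009,0,0,-0.194,-1]]'
python3 - <<'E'
from h import *
s=monitor.state();print(s["wrist_force"],s["wrist_torque"],s["joints"].round(2))
p,d=eyes.capture("scene");cv2.imwrite("pics/s2.png",p[:,:,::-1])
E
```

```text
clock: 24.88
position: [644.0, -49.8, 225.7]
orientation: [3.138, 0.0, 1.518]
wrist_force: [0.8, 0.1, -6.4]
grip_width: 0.129
gripper_force: 78.8
clock: 25.55
position: [596.0, 51.4, 231.6]
orientation: [3.141, -0.0, 1.715]
wrist_force: [0.8, -0.6, -5.9]
grip_width: 0.126
gripper_force: 78.7
clock: 26.22
position: [549.7, 150.6, 240.6]
orientation: [3.141, -0.0, 1.908]
wrist_force: [-0.8, -0.6, -6.6]
grip_width: 0.127
gripper_force: 78.7
clock: 26.88
position: [502.1, 250.6, 249.6]
orientation: [3.141, -0.0, 2.102]
wrist_force: [0.3, 0.3, -7.0]
grip_width: 0.132
gripper_force: 78.8
clock: 27.55
position: [455.0, 350.9, 258.5]
orientation: [3.141, -0.0, 2.297]
wrist_force: [-0.2, 0.3, -6.5]
grip_width: 0.129
gripper_force: 78.7
[-0.21866856  0.27723371 -6.46317933] [ 0.28014771 -0.27781184  0.00261886] [ 0.52  0.14  1.39  0.    1.61 -0.2 ]
```

View pics/s2.png

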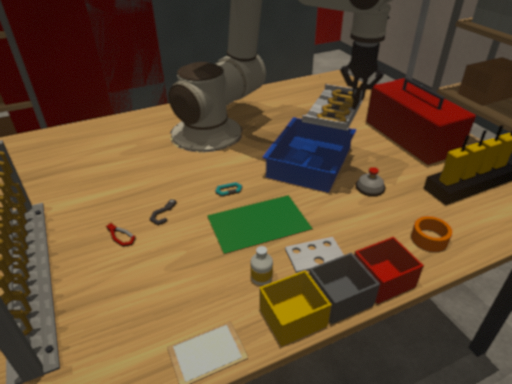

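The tray is level over the bin at about (330,105) with the loops aboard. The mat at (260,222) is bare, and no gold is left loose on the bench. Now I'll tip it.

```bash

python3 -m handwheel '[[0,0,0,-0.03,0,0,-1],[0,0,0.002,-0.09,0,0,-1],[0,0,0.004,-0.16,0,0,-1],[0,0,0.006,-0.23,0,0,-1],[0,0,0.008,-0.3,0,0,-1],[0,0,0.009,-0.37,0,0,-1],[0,0,0.01,-0.436,0,0,-1],[0,0,0.01,-0.436,0,0,-1]]'
python3 - <<'E'
from h import *
print(monitor.state()["joints"].round(2)); c=np.array([358.4,263.1]);ph=.722
T=np.eye(4);T[:3,:3]=R.from_euler('z',ph).as_matrix()@R.from_euler('y',-np.radians(58)).as_matrix()@R.from_euler('xyz',[np.pi,0,np.pi/2]).as_matrix()
T[:3,3]=[*(c+92*np.array([np.cos(ph),np.sin(ph)])),238]; plan(T)
E
```

```text
clock: 28.27
position: [454.9, 348.1, 247.6]
orientation: [2.704, -0.0, 2.293]
wrist_force: [-0.8, -0.2, -7.1]
grip_width: 0.134
gripper_force: 79.1
[ 0.45 -0.14  1.76  0.13  1.1  -0.3 ]
[-0.0, -0.037, -0.007, -0.575, -0.0, 0.0] rows 4.6
```

```bash

python3 -m handwheel '[[0,-0.005,-0.001,-0.08,0,0,-1],[0,-0.011,-0.002,-0.17,0,0,-1],[0,-0.017,-0.003,-0.27,0,0,-1],[0,-0.024,-0.004,-0.37,0,0,-1],[0,-0.03,-0.006,-0.47,0,0,-1],[0,-0.037,-0.007,-0.575,0,0,-1],[0,-0.037,-0.007,-0.575,0,0,-1],[0,-0.037,-0.007,-0.575,0,0,-1]]'
python3 -m handwheel '[[0,0,0,0,0,0,-1],[0,0,0,0,0,0,-1],[0,0,0,0,0,0,-1],[0,0,0,0,0,0,-1],[0,0,0,0,0,0,-1],[0,0,0,0,0,0,-1],[0,0,0,0,0,0,-1],[0,0,0,0,0,0,-1]]'
python3 - <<'E'
from h import *
s=monitor.state();print(s["wrist_force"],s["wrist_torque"],s["joints"].round(2))
p,d=eyes.capture("scene")
q,_=eyes.capture("top")
im=np.hstack([cv2.resize(p[70:230,230:400],(510,480)),cv2.resize(q[200:350,90:250],(0,0),fx=1.8,fy=3.2)]) if 0 else np.hstack([cv2.resize(p[60:220,240:400],(400,400)),cv2.resize(q[190:350,90:250],(400,400))])
cv2.imwrite("pics/tip.png",im[:,:,::-1])
E
```

```text
clock: 28.93
position: [428.0, 324.8, 238.5]
orientation: [2.131, -0.001, 2.294]
wrist_force: [0.1, 0.4, -2.7]
grip_width: 0.129
gripper_force: 80.7
clock: 29.6
position: [428.5, 325.2, 239.1]
orientation: [2.131, -0.0, 2.294]
wrist_force: [-0.7, -0.6, -2.4]
grip_width: 0.13
gripper_force: 80.7
[-0.74417334 -0.63813676 -2.35084062] [-0.54324552  0.63294169  0.04956599] [ 0.28 -0.47  2.26  0.8   0.53 -0.97]
```

View pics/tip.png

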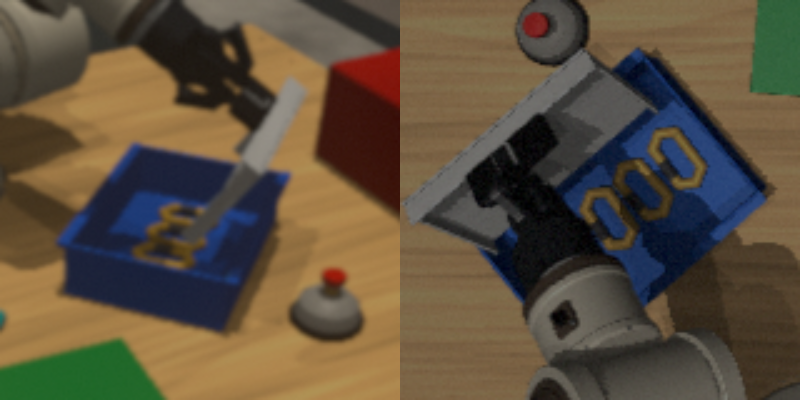

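Three loops are in the bin, and the wrist load has dropped to the bare tray (about 2.5 N). The fourth should be under the arm, and I'll check it after returning. Next I'll measure the bare mat and plan the way back.

```bash

python3 - <<'E'
from h import *
p,d=topshot("t4")
m=cv2.inRange(hsv(p),(45,80,30),(85,255,255));m[:160]=0
c=max(cv2.findContours(m,cv2.RETR_EXTERNAL,cv2.CHAIN_APPROX_NONE)[0],key=cv2.contourArea)
def rect(P): (q,s,t)=cv2.minAreaRect(P.astype(np.float32)); return np.round(q,1),np.round(s,1),round(t,1)
print("mat top",rect(ray("top",c[:,0],4)[:,:2]))
p,d=eyes.capture("scene");m=cv2.inRange(hsv(p),(45,80,30),(85,255,255))
c=max(cv2.findContours(m,cv2.RETR_EXTERNAL,cv2.CHAIN_APPROX_NONE)[0],key=cv2.contourArea)
print("mat scene",rect(ray("scene",c[:,0],4)[:,:2]))
cb=np.array([358.4,263.1]);ph=.722;bx=np.array([np.cos(ph),np.sin(ph)])
A=down(*(cb+130*bx),255,ph+np.pi/2); print("untilt");plan(A)
E
```

```text
mat top (array([569.4, -39.4]), array([268.8, 169.7]), 85.7)
mat scene (array([571.8, -41.1]), array([265.3, 165.3]), 85.8)
untilt
[-0.0, 0.016, 0.011, 0.506, -0.0, 0.0] rows 4.0
[-0.0, 0.02, 0.002, 0.506, -0.0, 0.0] rows 4.0
```

```bash

python3 -m handwheel '[[0,0.002,0.001,0.06,0,0,-1],[0,0.005,0.003,0.15,0,0,-1],[0,0.008,0.005,0.24,0,0,-1],[0,0.011,0.008,0.34,0,0,-1],[0,0.014,0.01,0.43,0,0,-1],[0,0.016,0.011,0.506,0,0,-1],[0,0.016,0.011,0.506,0,0,-1]]'
python3 -m handwheel '[[0,0.003,0,0.07,0,0,-1],[0,0.007,0.001,0.16,0,0,-1],[0,0.011,0.001,0.26,0,0,-1],[0,0.015,0.002,0.36,0,0,-1],[0,0.018,0.002,0.45,0,0,-1],[0,0.02,0.002,0.506,0,0,-1],[0,0.02,0.002,0.506,0,0,-1],[0,0.02,0.002,0.506,0,0,-1]]'
python3 - <<'E'
from h import *
s=monitor.state(); print(s["wrist_force"],s["orientation"])
p0=np.array([*tool()[:3,3],s["orientation"][2]]);p1=np.array([635.8,-44.9,150,1.497]);n=3
plan(*[tuple(p0+(p1-p0)*i/n) for i in(1,2,3)])
E
```

```text
clock: 30.38
position: [443.4, 338.0, 248.1]
orientation: [2.639, 0.0, 2.294]
wrist_force: [1.0, 1.0, -3.0]
grip_width: 0.131
gripper_force: 80.6
clock: 31.05
position: [455.9, 349.5, 253.6]
orientation: [3.141, -0.001, 2.295]
wrist_force: [0.2, -0.3, -3.3]
grip_width: 0.13
gripper_force: 80.5
[ 0.17317651 -0.3110989  -3.29056251] [ 3.14076096e+00 -1.34394760e-03  2.29467237e+00]
[-0.138, -0.042, 0.034, 0.001, -0.001, 0.266] rows 3.6
[-0.144, -0.004, 0.035, -0.0, -0.0, 0.266] rows 3.6
[-0.14, 0.034, 0.035, -0.0, -0.0, 0.266] rows 3.6
```

```bash

python3 -m handwheel '[[-0.02,-0.006,0.005,0,0,0.04,-1],[-0.044,-0.013,0.01,0,0,0.085,-1],[-0.068,-0.02,0.016,0,0,0.13,-1],[-0.092,-0.028,0.022,0,0,0.175,-1],[-0.116,-0.035,0.028,0,0,0.22,-1],[-0.138,-0.042,0.034,0,0,0.266,-1]]'
python3 -m handwheel '[[-0.024,-0.001,0.006,0,0,0.044,-1],[-0.048,-0.001,0.012,0,0,0.089,-1],[-0.072,-0.002,0.018,0,0,0.133,-1],[-0.096,-0.003,0.024,0,0,0.178,-1],[-0.12,-0.003,0.03,0,0,0.222,-1],[-0.144,-0.004,0.035,0,0,0.266,-1]]'
python3 -m handwheel '[[-0.024,0.006,0.006,0,0,0.046,-1],[-0.048,0.012,0.012,0,0,0.092,-1],[-0.072,0.018,0.018,0,0,0.138,-1],[-0.096,0.024,0.024,0,0,0.184,-1],[-0.122,0.03,0.03,0,0,0.23,-1],[-0.14,0.034,0.035,0,0,0.266,-1],[-0.14,0.034,0.035,0,0,0.266,-1],[-0.14,0.034,0.035,0,0,0.266,-1]]'
python3 - <<'E'
from h import *
plan((635.8,-44.9,60,1.497))
p,d=topshot("t5"); q=p[190:350,90:330]
cv2.imwrite("pics/t5c.png",cv2.resize(q,None,fx=3,fy=3)[:,:,::-1])
E
```

```text
clock: 31.55
position: [515.3, 216.4, 220.7]
orientation: [3.138, -0.0, 2.026]
wrist_force: [0.2, 1.1, -3.5]
grip_width: 0.129
gripper_force: 80.6
clock: 32.05
position: [575.2, 85.7, 185.7]
orientation: [3.139, -0.0, 1.76]
wrist_force: [0.2, 0.1, -2.4]
grip_width: 0.127
gripper_force: 80.6
clock: 32.72
position: [635.0, -44.9, 150.6]
orientation: [3.141, -0.0, 1.494]
wrist_force: [-0.1, 0.4, -2.8]
grip_width: 0.13
gripper_force: 80.6
[0.0, 0.001, 0.091, 0.0, -0.0, -0.003] rows 2.2
```

View pics/t5c.png

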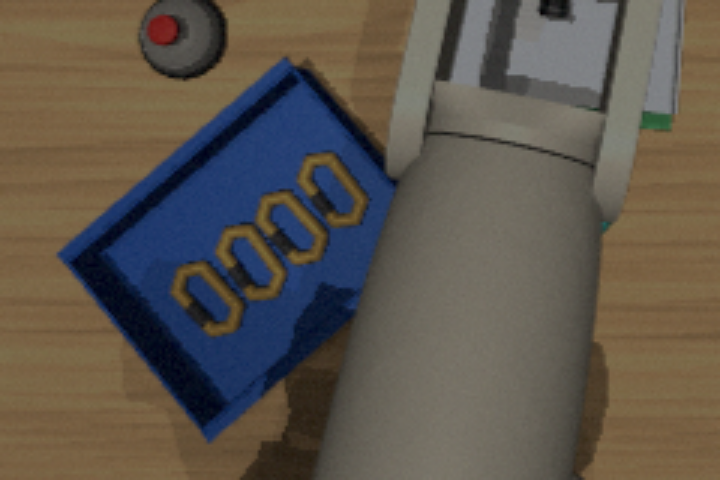

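All four loops are in the bin, at crop positions (205,298), (250,262), (293,228) and (335,190). Now I'll lower the tray onto the mat.

```bash

python3 -m handwheel '[[0,0.001,0.015,0,0,-0.003,-1],[0,0.001,0.035,0,0,-0.003,-1],[0,0.001,0.06,0,0,-0.003,-1],[0,0.001,0.08,0,0,-0.003,-1],[0,0.001,0.091,0,0,-0.003,-1],[0,0.001,0.091,0,0,-0.003,-1],[0,0.001,0.091,0,0,-0.003,-1]]'
python3 -m handwheel '[[0,0,0.005,0,0,0,-1],[0,0,0.01,0,0,0,-1],[0,0,0.013,0,0,0,-1],[0,0,0.015,0,0,0,-1],[0,0,0.016,0,0,0,-1],[0,0,0.017,0,0,0,-1],[0,0,0.017,0,0,0,-1],[0,0,0.017,0,0,0,-1]]'
```

```text
clock: 33.35
position: [636.4, -43.8, 60.5]
orientation: [-3.142, 0.0, 1.5]
wrist_force: [1.0, 0.5, -2.5]
grip_width: 0.127
gripper_force: 80.6
clock: 34.02
position: [636.4, -44.3, 42.9]
orientation: [-3.141, 0.001, 1.499]
wrist_force: [0.1, -0.7, -3.4]
grip_width: 0.131
gripper_force: 80.6
```

```bash

python3 -m handwheel '[[0,0,0.0005,0,0,0,-1],[0,0,0.001,0,0,0,-1],[0,0,0.001,0,0,0,-1],[0,0,0.001,0,0,0,-1]]'
python3 -m handwheel '[[0,0,0.0005,0,0,0,-1],[0,0,0.001,0,0,0,-1],[0,0,0.001,0,0,0,-1],[0,0,0.001,0,0,0,-1]]'
```

```text
clock: 34.35
position: [636.6, -44.4, 42.8]
orientation: [3.141, 0.001, 1.499]
wrist_force: [-3.4, 0.9, 8.6]
grip_width: 0.128
gripper_force: 82.4
clock: 34.68
position: [636.7, -44.4, 42.8]
orientation: [3.141, 0.001, 1.499]
wrist_force: [-9.4, 1.1, 20.4]
grip_width: 0.135
gripper_force: 84.2
```

Contact is made. I'll ease off 1 mm, release, rise, and inspect.

```bash

python3 -m handwheel '[[0,0,-0.001,0,0,0,-1],[0,0,-0.001,0,0,0,-0.5],[0,0,-0.001,0,0,0,-0.2],[0,0,-0.001,0,0,0,0.2],[0,0,-0.001,0,0,0,0.2],[0,0,-0.001,0,0,0,0.2],[0,0,-0.001,0,0,0,0.2]]'
python3 -m handwheel '[[0,0,-0.02,0,0,0,0.2],[0,0,-0.05,0,0,0,0.2],[0,0,-0.09,0,0,0,0.2],[0,0,-0.13,0,0,0,0.2],[0,0,-0.15,0,0,0,0.2],[0,0,-0.15,0,0,0,0.2],[0,0,-0.15,0,0,0,0.2]]'
python3 - <<'E'
from h import *
print("to bell");plan((575,358,150,1.497),(575,358,83,1.497))
E
```

```text
clock: 35.27
position: [636.3, -44.3, 41.7]
orientation: [-3.141, 0.001, 1.499]
wrist_force: [-0.0, 0.2, -0.1]
grip_width: 0.598
gripper_force: 0.0
clock: 35.85
position: [636.9, -44.3, 193.1]
orientation: [3.14, 0.001, 1.499]
wrist_force: [-0.1, 0.5, -1.6]
grip_width: 0.599
gripper_force: 0.0
to bell
[0.198, -0.045, 0.021, 0.001, 0.0, 0.001] rows 4.9
[0.198, -0.046, 0.021, 0.001, 0.0, 0.001] rows 4.9
[0.0, -0.0, 0.067, 0.0, 0.0, 0.0] rows 1.6
```

```bash

python3 -m handwheel '[[0.198,-0.045,0.021,0,0,0,-1],[0.198,-0.045,0.021,0,0,0,-1],[0.198,-0.045,0.021,0,0,0,-1],[0.198,-0.045,0.021,0,0,0,-1],[0.198,-0.045,0.021,0,0,0,-1],[0.198,-0.045,0.021,0,0,0,-1],[0.198,-0.045,0.021,0,0,0,-1]]' 30
python3 -m handwheel '[[0.198,-0.046,0.021,0,0,0,-1],[0.198,-0.046,0.021,0,0,0,-1],[0.198,-0.046,0.021,0,0,0,-1],[0.198,-0.046,0.021,0,0,0,-1],[0.198,-0.046,0.021,0,0,0,-1],[0.198,-0.046,0.021,0,0,0,-1],[0.198,-0.046,0.021,0,0,0,-1],[0.198,-0.046,0.021,0,0,0,-1]]'
python3 - <<'E'
from h import *
p,d=topshot("t6");W=cloud("top",d);H=hsv(p)
def rect(P): (q,s,t)=cv2.minAreaRect(P.astype(np.float32)); return np.round(q,1),np.round(s,1),round(t,1)
m=np.zeros((384,512),bool);m[165:240,225:325]=1
print("grip",rect(W[m&(W[...,2]>60)&(W[...,2]<90)][:,:2]),"tray",rect(W[m&(H[...,1]<70)&(W[...,2]>5)&(W[...,2]<40)&(H[...,2]>70)][:,:2]))
w=(W[195:215,245:305,2]);print("floor z",w[:,:15].mean(),w[:,-15:].mean(),w[:4].mean(),w[-4:].mean())
cv2.imwrite("pics/t6c.png",cv2.resize(p[140:350,100:420],(800,525))[:,:,::-1])
wT=wristT();q,_=eyes.capture("wrist")
for lo,hi in(((0,150,50),(6,255,255)),((174,150,50),(180,255,255))):
    print([b for b in blobs("wrist",q,lo,hi,73,200,wT)])
plan((575,358,83,1.497))
E
```

```text
clock: 36.43
position: [604.8, 158.3, 169.1]
orientation: [-3.139, 0.001, 1.502]
wrist_force: [0.3, -0.8, -0.8]
grip_width: 0.002
gripper_force: 0.0
clock: 37.1
position: [574.5, 356.1, 148.8]
orientation: [-3.14, 0.002, 1.498]
wrist_force: [0.3, 0.5, -0.2]
grip_width: 0.001
gripper_force: 0.0
grip (array([637.2, -44.3]), array([97.8, 12.3]), 85.9) tray (array([572.6, -38.3]), array([251.7, 142.3]), 85.7)
floor z 15.870070984816769 8.293873054716611 8.299045067577278 8.147876090104443
[(array([254., 193.]), array([574.6, 360.7]), 32.0, 30.4, 85.9)]
[(array([252., 194.]), array([574.6, 361. ]), 30.7, 29.5, 78.7)]
[0.002, 0.0, 0.066, -0.001, 0.001, 0.0] rows 1.6
```

View pics/t6c.png

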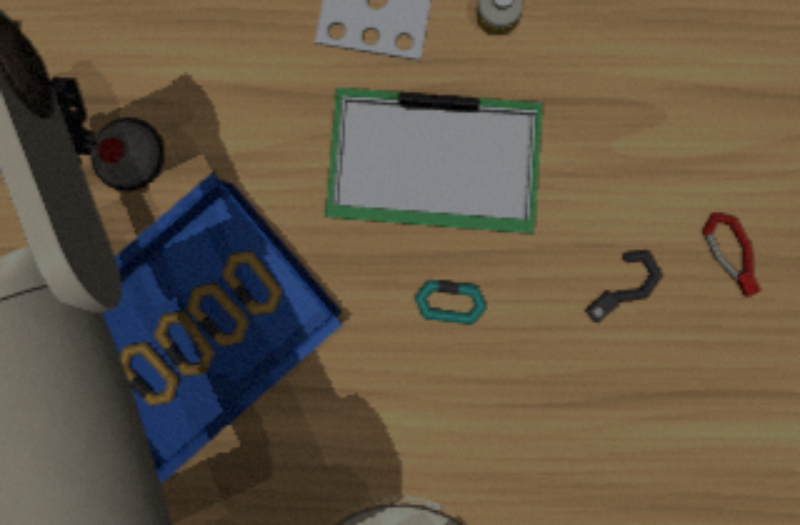

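The tray is centred and square on the mat, with the bin holding all four and the bystanders unmoved. Now press the bell.

```bash

python3 -m handwheel '[[0.004,0,0.03,0,0,0,-1],[0.004,0,0.055,0,0,0,-1],[0.004,0,0.068,0,0,0,-1],[0.004,0,0.07,0,0,0,-1],[0.004,0,0.07,0,0,0,-1],[0.004,0,0.07,0,0,0,-1]]'
python3 -m handwheel '[[0,0,0.005,0,0,0,-1],[0,0,0.01,0,0,0,-1],[0,0,0.014,0,0,0,-1],[0,0,0.016,0,0,0,-1],[0,0,0.017,0,0,0,-1],[0,0,0.017,0,0,0,-1]]'
```

```text
clock: 37.7
position: [575.2, 361.0, 81.1]
orientation: [3.141, -0.0, 1.498]
wrist_force: [-0.0, -0.2, 0.7]
grip_width: -0.0
gripper_force: 0.0
clock: 38.2
position: [574.8, 361.4, 63.1]
orientation: [3.141, 0.0, 1.499]
wrist_force: [3.0, 0.3, 5.2]
grip_width: 0.001
gripper_force: 2.9
```

```bash

python3 -m handwheel '[[0,0,0.001,0,0,0,-1],[0,0,0.002,0,0,0,-1],[0,0,0.002,0,0,0,-1],[0,0,0.002,0,0,0,-1]]'
```

```text
clock: 38.53
position: [575.0, 361.5, 62.8]
orientation: [3.14, -0.0, 1.499]
wrist_force: [-3.5, -2.7, 21.7]
grip_width: -0.0
gripper_force: 11.2
```

The plunger is on its stop: the force has risen to 21.7 N and the height holds at 62.8 mm. Now retract and check.

```bash

python3 -m handwheel '[[0,0,-0.005,0,0,0,-1],[0,0,-0.02,0,0,0,-1],[0,0,-0.05,0,0,0,-1],[0,0,-0.09,0,0,0,-1],[0,0,-0.13,0,0,0,-1],[0,0,-0.13,0,0,0,-1],[0,0,-0.13,0,0,0,-1],[0,0,-0.13,0,0,0,-1]]'
python3 - <<'E'
from h import *
p,d=eyes.capture("scene");cv2.imwrite("pics/end.png",p[:,:,::-1])
W=cloud("scene",d);H=hsv(p);m=np.zeros((384,512),bool);m[155:200,350:395]=1
m&=(H[...,1]>150)&((H[...,0]<8)|(H[...,0]>172));print(m.sum(),W[m][:,2].max(),np.percentile(W[m][:,2],80),monitor.state()["wrist_force"])
E
```

```text
clock: 39.2
position: [574.1, 361.2, 190.0]
orientation: [-3.14, 0.001, 1.499]
wrist_force: [-0.7, 0.2, -0.9]
grip_width: -0.003
gripper_force: 0.0
32 817.391878630355 75.07908565536283 [ 0.22362896 -0.5576418  -0.11402089]
```

View pics/end.png

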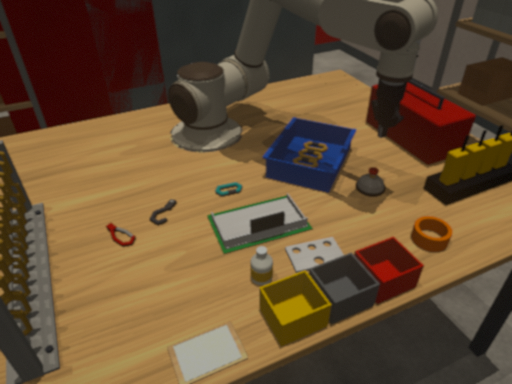

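The final view shows the loops in the bin at (312,152), the tray on its mat at (260,222), the plunger back up at (373,172) at about 74 mm, and the arm clear of everything.

```bash
python3 -c "
from cell import robot
print(robot.close_job())"
```

```text
the job is handed in; nothing more can be done
None
```

The job is handed in: all four gold carabiners were tipped from the tray into the blue bin, the empty tray is back square on its mat, and the bell was pressed to its stop and came back up.

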